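# Read the dot under a coffee dose tube with the tilting mirror

### The arm

A 6-joint arm with a two-finger parallel gripper is mounted at the origin on the work surface. World frame = base frame: x ahead of the robot, y to its left, z up, the work surface at z = 0. Lengths are in m, angles in degrees, forces in N, time in s.
With the tool pointing down it reaches from about 0.25 to 0.775 m from the base axis. Payload 4 kg.
Tool frame: the origin (TCP) lies at the very end of the fingers, on their centre line; the grasp point (between the pads) lies 19 mm behind it (bot.hold_point_z is the z of the grasp point in the tool frame, in m); z points along the fingers, y is the line along which they close (so a half turn about z gives the same grasp; the last joint's range is limited). The gripper opens to 85 mm and grips with 20 to 120 N. Pads are 22 mm wide; open, the fingers measure 114 mm over their backs; the gripper's body (76 mm by 85 mm) begins 54 mm behind the grasp point. The pads swing forward as they close: fully open they stand 13 mm farther back than shut.
Start: joints at [-79.761, 4.996, 78.535, -0, 96.463, -5.907], TCP at [0.153, -0.528, 0.198] pointing down, gripper open.
Joint ranges: [-177.83, 177.83], [-43.37, 116.18], [15.69, 146.23], [-61.86, 241.86], [9.47, 152.12], [-147.06, 147.06]. Speed limits (degrees/s): [159.86, 159.86, 180, 180, 180, 180].

### API

Orientations are given as a 3x3 rotation matrix whose columns are the frame's x, y, z axes.
In Python, from workcell import bot gives the robot as it stands. Calls block until the motion is done:
- bot.move_ptp(position, orientation): joint-space move of the TCP to a pose.
- bot.servo_line(position, rot=None, max_speed=0.15): straight line of the TCP; rot=None keeps the orientation; max_speed is the mean speed in m/s.
- bot.move_joints(angles): joint-space move.
- bot.gripper_open() and bot.close(): open the fingers fully, or close them until they stop; the grip force is fixed at half the most.
- bot.sleep(seconds).
- bot.ik(position, orientation): joint angles nearest the present ones, or None.
- bot.read_state(): the state.
- bot.snapshot(name): name is "side" or "top" or "wrist"; returns the picture (420x560x3 uint8, red, green, blue); there is no depth.
- bot.camera_params(name): a dict with "K" (3x3 intrinsics, pixels), "extrinsics" (4x4, takes a point from world to camera coordinates); the wrist camera has in their place "mount" (4x4, takes a point from camera to tool coordinates, whose origin is the TCP and whose axes are the flange's). Camera axes: x right, y up, looking along -z (the intrinsics and any distortion apply to the point x, -y, -z); pixel columns grow to the right and rows downward; lengths in m; the calibration is good to about 2 mm. The wrist camera is an equidistant fisheye: a pixel r from the principal point sees the ray r / f radians off the axis. A picture is of the moment at which its call begins: read the wrist's pose just before it. camera_params takes no time and is no camera call.
A pose or a line that the arm cannot do raises bot.IKError and nothing moves.
- bot.finish_job(): hands the job in; it is judged then, once.
The state is a dict: "clock": time; "qpos": joint angles; "joint_velocities": joint speeds; "joint_torque": joint torques, N m; "tcp_pos": TCP position; "eef_rot": TCP orientation; "force": force on the tool from outside, world axes, zero at the start; "wrist_torque": the same for the moment, N m; "grip_width": finger opening in m; "grasp_force": force on a finger pad.
Only numpy, scipy, OpenCV 4.12 (cv2) and the standard library are available. Lean on these libraries where they do the work, as an engineer would, in place of code of your own. Each camera call takes 0.05 s, during which the arm holds its last target. There are 200 camera calls.

### The job

Take the tube with the blue stopper out of the rack and hang it in the ring of the check stand, stopper resting on the ring, and let go of it. Then swing the red lever of the sprung mirror below it until the orange dot under the tube shows in the middle of the little camera's view, and finish with the fingers still holding the lever so that the mirror stays at that angle. Leave the other tubes, the camera and everything else on the counter where they are.

Things in the scene. Friction and masses are not known exactly. Their poses are not given: they have to be found in the camera images.
- blue_tube: Closed amber glass tube, 26 mm across, 65 mm long, with a blue stopper on top 34 mm across, 36 mm tall (101 mm in all, 40 to 85 g); an orange dot under its bottom. Origin: centre of the bottom; z up to the stopper. Starts upright in the rack, bottom 8 mm, stopper 73 to 109 mm above the table. This is the one to be checked.
- cork_tube: Closed amber glass tube, 26 mm across, 65 mm long, with a tan cork stopper on top 34 mm across, 36 mm tall (101 mm in all, 40 to 85 g); a yellow dot under its bottom. Origin: centre of the bottom; z up to the stopper. Starts upright in the rack, bottom 8 mm, stopper 73 to 109 mm above the table. Leave it in the rack.
- green_tube: Closed amber glass tube, 26 mm across, 65 mm long, with a green stopper on top 34 mm across, 36 mm tall (101 mm in all, 40 to 85 g); a red dot under its bottom. Origin: centre of the bottom; z up to the stopper. Starts upright in the rack, bottom 8 mm, stopper 73 to 109 mm above the table. Leave it in the rack.
- rack: Fixed dark wooden block, 70 (x) by 210 (y) by 50 mm high, with four holes 30 mm wide and 42 mm deep in a row along its y axis, at y = -75, -25, 25 and 75 mm; the three tubes stand in the first three, in any order, the fourth is empty. Origin: centre of its underside, on the table.
- check_stand: Fixed stand, base plate 140 x 190 mm. A post on its -y side carries a square plate, the ring, 60 x 60 x 12 mm, top 165 mm above the table, with a 30 mm through hole above the origin. Below, a 50 x 56 mm mirror is hinged on an axis along y, 60 mm above the table, its red lever on the +y side. A white camera on a swing arm is on the +x side. Origin: on the table below the hole; z up.
- ring_mouth (a point): Centre of the ring hole at the ring's top face, 165 mm above the table, axes as the stand's. A tube hanging with its stopper on the ring has its bottom 65 mm below this point, 40 mm above the mirror's axis.
- mirror (a joint): Mirror tilt, rad, about the stand's y axis through the middle of its face: 0 = flat, facing up; positive = facing over towards the camera (stand's +x); stop at 1.2. A spring returns it to 0 when let go (0.04 N m at 0, 0.12 N m at 0.8: about 1.5 N at the lever grip).
- camera_arm (a joint): Direction of the camera from the mirror's centre, rad from straight up, same axis and sense as the mirror's tilt (1.57 = level, on the stand's +x side); 0.8 to 1.65, different each time; stiff, not to be moved. The camera looks at the mirror's centre and the tube hangs straight above it, so the dot is in the middle of the view when the mirror's tilt is half this angle.
- camera_lens (a point): Front of the camera's black lens, 126 mm from the mirror's centre; behind it a white body 42 by 42 by 30 mm.
- mirror_center (a point): Centre of the mirror's face, on its hinge axis, 60 mm above the table, straight below the ring hole.
- lever_grip (a point): Middle of the lever's red grip, a paddle 12 mm thick (along the stand's y), 24 mm wide, ending 20 mm beyond this point. It circles the hinge axis at radius 85 mm, 85 mm to the stand's +y; it leans 0.6 rad to the stand's -x when the mirror is flat (point 130 mm above the table), upright at tilt 0.6. Pinched across its thickness it can turn in the fingers.
- mug: White mug, 80 mm wide, 85 mm high; bystander.
- tamper: Steel coffee tamper, 58 mm wide, 80 mm high; bystander.
- red_bird: Small red bird ornament, 90 mm high; bystander.
- sugar_jar: White sugar jar with a wooden cap, 72 mm wide, 110 mm high; bystander.
There are look-alikes about, which are no part of the job. Of the things like the rack, leave any that is yellow; of the rest the smaller one is meant.

How it is judged:
By the outcome, as a careful person would: the job done as asked, in the order asked, and still so for the second after the job is handed in, while the arm keeps its last pose, push and grip.
It also fails if it takes over 53 s, if anything falls off the work surface, if the arm or the gripper's body presses on something with over 40 N, if the wrist force passes 120 N, or if a joint passes its speed limit or range.

## Working session

There is one attempt and no reset: what is moved stays moved. The work goes in short steps, each a Python script; the robot and the scene stay as the last script left them, time stands still between calls to the robot, and variables do not carry over. Pictures are saved under pics/ and viewed, at most 10 in all, crops included, and the job is handed in when it is done.

```bash
mkdir -p pics; ls; python3 - <<'E'
from workcell import bot
import cv2,numpy as np
for n in("side","top","wrist"):
    im=bot.snapshot(n);cv2.imwrite(f"pics/{n}0.png",im[:,:,::-1])
    p=bot.camera_params(n);print(n,{k:np.round(v,4).tolist() if not isinstance(v,str) else v for k,v in p.items()})
print(bot.read_state()["clock"],bot.hold_point_z)
E
```

```text
pics
side {'K': [[445.8243, 0.0, 282.5568], [0.0, 445.8243, 206.2988], [0.0, 0.0, 1.0]], 'extrinsics': [[-0.8852, -0.4648, -0.0217, 0.4045], [0.304, -0.613, 0.7292, -0.2781], [-0.3523, 0.6389, 0.6839, -0.9718], [0.0, 0.0, 0.0, 1.0]]}
top {'K': [[432.3149, 0.0, 281.2835], [0.0, 432.3149, 204.67], [0.0, 0.0, 1.0]], 'extrinsics': [[-0.0036, -1.0, -0.0077, -0.0682], [0.997, -0.0042, 0.0769, -0.5079], [-0.0769, -0.0074, 0.997, -1.4206], [0.0, 0.0, 0.0, 1.0]]}
wrist {'K': [[325.1923, 0.0, 286.3306], [0.0, 325.1923, 212.3805], [0.0, 0.0, 1.0]], 'mount': [[-0.0002, 0.9458, 0.3247, 0.0852], [1.0, -0.0001, 0.0009, -0.0004], [0.0009, 0.3247, -0.9458, -0.1751], [0.0, 0.0, 0.0, 1.0]]}
0.15 -0.0187
```

View pics/top0.png

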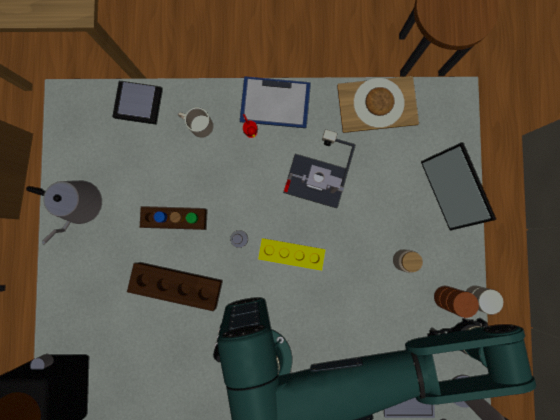

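View pics/side0.png

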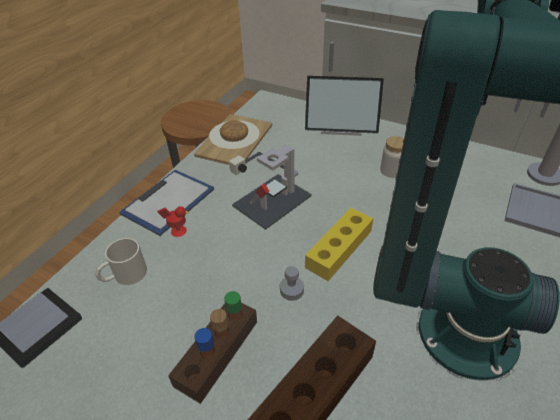

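Candidates for the rack: the small dark rack at top (173,217), the larger dark rack at (175,286), which is a look-alike, and the yellow one at (292,254), also a look-alike. I choose the small dark rack, whose blue stopper is at (159,217). The check stand is at (319,180), with the camera at (330,138) and the lever at (288,186). Next I check this in a close crop.

```bash
python3 - <<'E'
import cv2,numpy as np
t=cv2.imread("pics/top0.png");s=cv2.imread("pics/side0.png")
f=lambda im,x,y,w,h,k:cv2.resize(im[y:y+h,x:x+w],None,fx=k,fy=k,interpolation=cv2.INTER_CUBIC)
a=f(t,275,125,90,90,4.44)[:400,:400];b=f(s,225,140,90,90,4.44)[:400,:400]
c=f(t,135,200,80,40,5);d=f(s,160,280,110,55,3.636)[:200,:400]
c=c[:200,:400]
cv2.imwrite("pics/crop.png",np.vstack([np.hstack([a,b]),np.hstack([c,d])]))
E
```

```text
(no output)
```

View pics/crop.png

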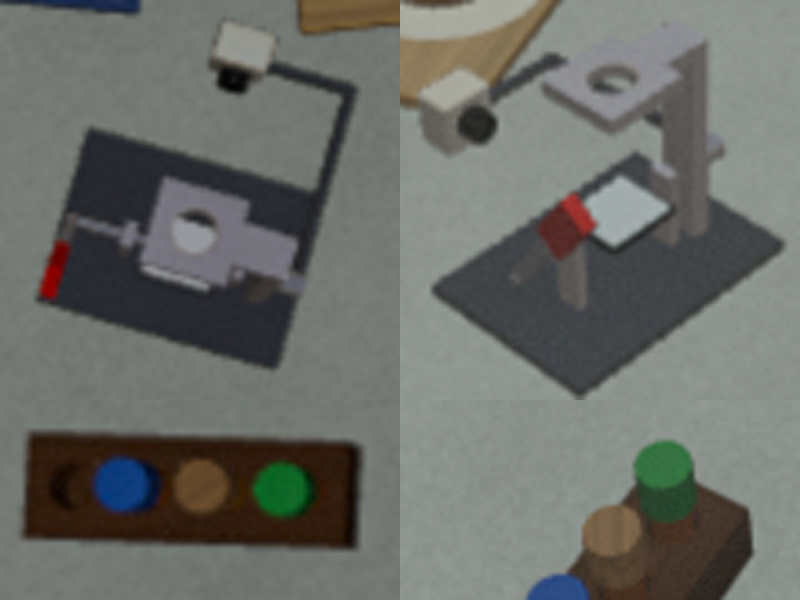

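The crop confirms the choice: the smaller dark rack with empty hole, blue, cork and green stoppers. It also shows the stand's ring, the red lever leaning to -x, and the lens at top (327.7,142.6) / side (242.6,168.2).

```bash
cat > h.py <<'E'
from workcell import bot
import cv2,numpy as np
from scipy.optimize import least_squares
Rz=lambda a:np.array([[np.cos(a),-np.sin(a),0],[np.sin(a),np.cos(a),0],[0,0,1.]])
Ry=lambda a:np.array([[np.cos(a),0,np.sin(a)],[0,1,0],[-np.sin(a),0,np.cos(a)]])
def proj(name,P,state=None):
    P=np.atleast_2d(P);p=bot.camera_params(name);K=np.array(p["K"])
    if name=="wrist":
        T=np.eye(4);T[:3,:3]=np.array(state[1]);T[:3,3]=state[0]
        E=np.linalg.inv(T@np.array(p["mount"]))
    else:E=np.array(p["extrinsics"])
    c=P@E[:3,:3].T+E[:3,3];c=c*[1,-1,-1]
    if name=="wrist":
        r=np.hypot(c[:,0],c[:,1]);u=c[:,:2]*(np.arctan2(r,c[:,2])/np.maximum(r,1e-9))[:,None]
    else:u=c[:,:2]/c[:,2:]
    return u*K[0,0]+K[:2,2]
def at_z(name,px,z,state=None):   # world xy at height z seen at pixel
    return least_squares(lambda q:(proj(name,[q[0],q[1],z],state)[0]-px),[.5,0]).x
def lens(th,L=.126):return np.array([L*np.sin(th),0,.06+L*np.cos(th)])
def lever(tilt,r=.085):a=tilt-.6;return np.array([r*np.sin(a),.085,.06+r*np.cos(a)])
E
python3 - <<'E'
from h import *
t=cv2.imread("pics/top0.png");s=cv2.imread("pics/side0.png")
def blob(im,ch,roi):
    x,y,w,h=roi;c=im[y:y+h,x:x+w].astype(int);m=(c[:,:,ch]-np.max(np.delete(c,ch,2),2))>50 if ch!=1 else (c[:,:,1]-np.max(np.delete(c,1,2),2))>40
    yy,xx=np.nonzero(m);return [xx.mean()+x,yy.mean()+y]
b=blob(t,0,(135,200,80,40));g=blob(t,1,(135,200,80,40))
print(b,g)
B=at_z("top",b,.105);G=at_z("top",g,.105);print("blue",B,"green",G,np.linalg.norm(B-G))
Tp=lambda u,v:(np.array([u,v])+.5)/4.444-.5+[275,125]
Sp=lambda u,v:(np.array([u-400,v])+.5)/4.444-.5+[225,140]
obs=[("top",Tp(*c),p) for c,p in [((163,178),(.03,.03,.165)),((250,200),(.03,-.03,.165)),((143,262),(-.03,.03,.165)),((196,231),(0,0,.163)),((90,128),(.07,.095,.008)),((37,300),(-.07,.095,.008)),((277,368),(-.07,-.095,.008))]]
obs+=[("side",Sp(*c),p) for c,p in [((545,87),(.03,.03,.165)),((613,83),(0,0,.163)),((615,122),(-.03,.03,.165)),((433,290),(.07,.095,.008)),((580,395),(-.07,.095,.008)),((783,243),(-.07,-.095,.008))]]
L=[("top",Tp(234,78)),("side",Sp(479,125))]
def res(q,sep=False):
    S=lambda p:Rz(q[2])@np.array(p)+[q[0],q[1],0]
    r=[proj(n,S(p))[0]-u for n,u,p in obs]+[proj(n,S(lens(q[3])))[0]-u for n,u in L]
    return np.array(r) if sep else np.ravel(r)
o=least_squares(res,[.55,-.15,-.25,1.3],loss="soft_l1")
print(o.x,np.degrees(o.x[2:]));print(np.round(res(o.x,1),1).tolist())
np.save("stand.npy",o.x)
R=np.array([[0,1,0],[1,0,0],[0,0,-1.]])
for R in(R,-R*[[1,1,1],[1,1,1],[-1,-1,-1]]):print(bot.ik([B[0],B[1],.2],R))
E
```

```text
[np.float64(158.9102564102564), np.float64(216.43589743589743)] [np.float64(190.95505617977528), np.float64(217.46067415730337)]
blue [0.46564735 0.31260127] green [0.46203748 0.21203224] 0.1006337970792798
[ 0.58349194 -0.18462663 -0.28954698  1.57049714] [-16.58981973  89.98285814]
[[0.8, -1.3], [0.4, -0.7], [-0.3, -1.2], [0.1, -0.9], [-0.9, 1.4], [-0.7, 2.2], [-0.2, 2.7], [-1.9, -2.6], [-1.2, -1.4], [-1.8, -0.9], [0.7, 0.3], [1.7, 0.7], [2.6, 0.6], [-0.3, 1.4], [0.4, -0.3]]
[ 2.80823945e+01  6.36076359e+00  7.67966940e+01 -2.54444375e-14
  9.68425424e+01  2.80823945e+01]
None
```

```bash
python3 - <<'E'
from h import *
R=np.array([[0,1,0],[1,0,0],[0,0,-1.]])
R=Rz(-.035)@R
bot.move_ptp([.466,.285,.22],R)
s=bot.read_state();st=(s["tcp_pos"],s["eef_rot"]);im=bot.snapshot("wrist")[:,:,::-1]
cv2.imwrite("pics/w1.png",im);print(s["clock"],s["tcp_pos"])
c=im.astype(int);m=((c[:,:,0]-c[:,:,1:].max(2))>50).astype(np.uint8)
n,l,S,C=cv2.connectedComponentsWithStats(m);
for i in range(1,n):
    if S[i,4]>300:print(S[i],C[i],at_z("wrist",C[i],.109,st))
print(proj("wrist",[[.4656,.3126,.109],[.462,.212,.109]],st))
E
```

```text
3.2083 [0.4664043  0.28431008 0.21992604]
[ 265  150   37   36 1025] [282.91317073 167.97756098] [0.46551226 0.3129131 ]
[[283.02491944 168.3164306 ]
 [283.44647769 268.29394258]]
```

View pics/w1.png

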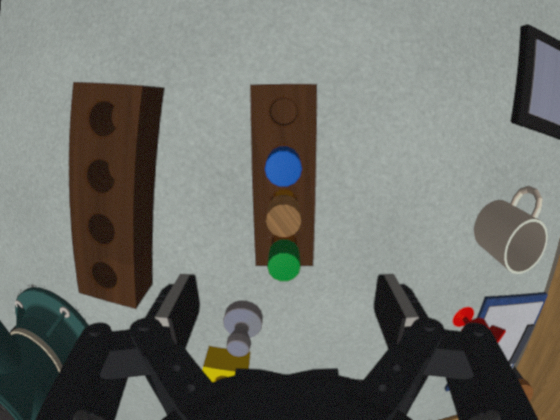

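The wrist view shows the blue stopper at (283,168), on the prediction and between the empty hole and the cork. I grasp it now, then look at the stand from nearby.

```bash
python3 - <<'E'
from h import *
R=Rz(-.035)@np.array([[0,1,0],[1,0,0],[0,0,-1.]])
x,y=.4655,.3129
bot.move_ptp([x,y,.15],R)
bot.servo_line([x,y,.081],max_speed=.12)
bot.close();s=bot.read_state();print(s["clock"],s["grip_width"],s["grasp_force"],s["tcp_pos"])
bot.servo_line([x,y,.22],max_speed=.15)
q=np.load("stand.npy");Rs=Rz(q[2])@np.array([[0,1,0],[1,0,0],[0,0,-1.]])
p=Rz(q[2])@[0,.10,0]+[q[0],q[1],.31]
bot.move_ptp(p,Rs)
s=bot.read_state();im=bot.snapshot("wrist")[:,:,::-1];cv2.imwrite("pics/w2.png",im)
np.savez("w2.npz",p=s["tcp_pos"],R=s["eef_rot"]);print(s["clock"],s["grip_width"],s["force"])
st=(s["tcp_pos"],s["eef_rot"])
S=lambda P:Rz(q[2])@np.array(P)+[q[0],q[1],0]
for n,P in dict(hole=(0,0,.165),lens=lens(q[3]),lev=lever(0),c1=(.03,.03,.165),c2=(-.03,.03,.165)).items():print(n,proj("wrist",S(P),st)[0].round(1))
big=cv2.resize(im[40:340,100:500],None,fx=2,fy=2,interpolation=cv2.INTER_CUBIC);cv2.imwrite("pics/w2b.png",big)
E
```

```text
5.15 0.00012065699733475499 0.0 [0.46545192 0.31287751 0.0809226 ]
7.8333 -1.1425897763639488e-05 [-0.63857894 -0.17340418  0.54634921]
hole [285.9 276.5]
lens [372.4 238.9]
lev [244.  195.4]
c1 [313.4 252.7]
c2 [258.5 252.6]
```

View pics/w2b.png

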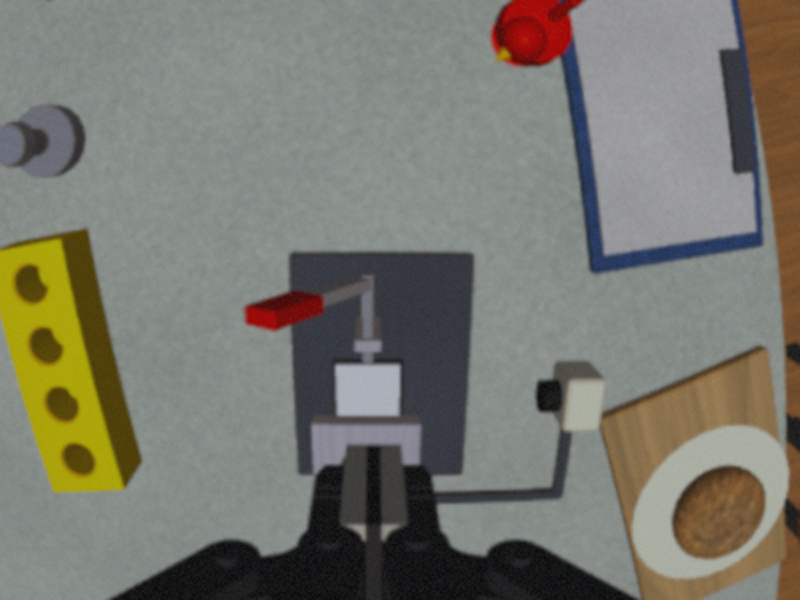

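The fingers are empty, so the grasp missed. The stand is well seen: lens at crop (547,395), ring corners (313,420) and (421,424), lever (285,310). Now I check the rack.

```bash
python3 - <<'E'
from h import *
t=bot.snapshot("top")[:,:,::-1];s=bot.snapshot("side")[:,:,::-1]
f=lambda im,x,y,w,h:cv2.resize(im[y:y+h,x:x+w],(400,400),interpolation=cv2.INTER_CUBIC)
cv2.imwrite("pics/r.png",np.hstack([f(t,120,165,100,100),f(s,150,270,120,120)]))
c=t.astype(int)[200:235,135:215];m=(c[:,:,0]-c[:,:,1:].max(2))>50;yy,xx=np.nonzero(m)
print(xx.mean()+135,yy.mean()+200,m.sum())
E
```

```text
158.875 216.5 80
```

View pics/r.png

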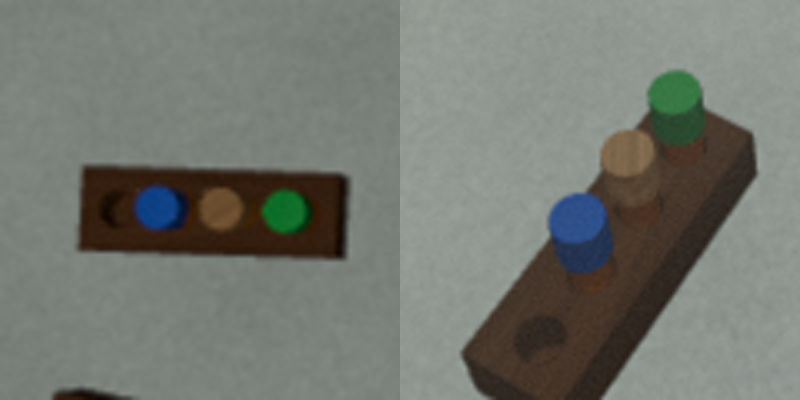

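The blue tube stands unmoved in the rack. I compare where the fingertips appear with where the TCP projects.

```bash
python3 - <<'E'
from h import *
d=np.load("w2.npz");st=(d["p"],d["R"])
for dz in(0,-.019,-.04,-.073):print(dz,proj("wrist",d["p"]+d["R"]@[0,0,dz],st)[0].round(1),proj("wrist",d["p"]+d["R"]@[.011,0,dz],st)[0].round(1))
print(np.round(d["R"],3).tolist(),d["p"]); s=bot.read_state();print(s["grip_width"],s["clock"])
R=np.array(s["eef_rot"]);p=np.array(s["tcp_pos"])
bot.gripper_open();s2=bot.read_state();print(s2["clock"],s2["grip_width"])
im=bot.snapshot("wrist")[:,:,::-1];cv2.imwrite("pics/w3.png",im)
bot.close();print(bot.read_state()["clock"],bot.read_state()["grip_width"])
bot.gripper_open()
for y in(-.0425,.0425):print(proj("wrist",p+R@[0,y,-.013],(p,R))[0])
E
```

```text
0 [285.  251.9] [284.9 234.9]
-0.019 [284.8 267. ] [284.8 248.8]
-0.04 [284.6 287.5] [284.6 267.8]
-0.073 [284.3 330.6] [284.2 308.8]
[[0.284, 0.959, -0.0], [0.959, -0.284, 0.001], [0.0, -0.001, -1.0]] [ 0.61199662 -0.08749629  0.30976566]
-5.380935618426266e-05 7.9833
8.7667 0.08572210604823312
9.5833 0.00018149259633776167
[210.45969764 261.05530762]
[359.44760806 261.0994755 ]
```

View pics/w3.png

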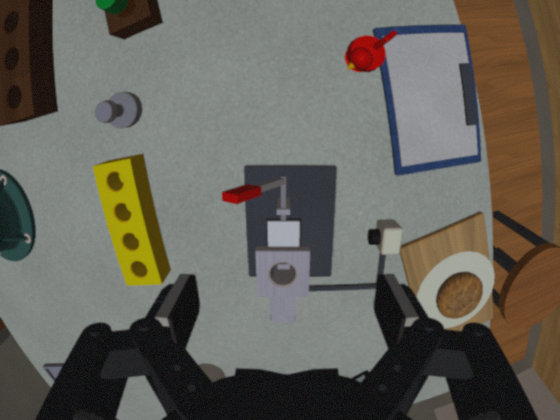

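The closed tips appear at row 263, but the TCP calibration predicts about 235. The opening's scale also fits tips about 35 mm behind the reported TCP, while ring, lens and lever fit the camera calibration. So the fingers end about 35 mm short of the nominal TCP and the first close went over the stopper. I regrasp 31 mm lower.

```bash
python3 - <<'E'
from h import *
R=Rz(-.035)@np.array([[0,1,0],[1,0,0],[0,0,-1.]])
x,y=.4655,.3129
bot.move_ptp([x,y,.13],R)
bot.servo_line([x,y,.050],max_speed=.12)
print(bot.read_state()["force"])
bot.close();s=bot.read_state();print(s["clock"],s["grip_width"],s["grasp_force"],s["tcp_pos"])
if s["grip_width"]>.03:
    bot.servo_line([x,y,.20],max_speed=.15)
    s=bot.read_state();st=(s["tcp_pos"],s["eef_rot"]);im=bot.snapshot("wrist")[:,:,::-1];cv2.imwrite("pics/w4.png",im)
    print(s["clock"],s["grip_width"],s["force"])
# refine stand
q0=np.load("stand.npy");d=np.load("w2.npz");st=(d["p"],d["R"])
W=lambda u,v:(np.array([u,v])+.5)/2-.5+[100,40]
obs=[(W(547,395),"lens"),(W(313,420),(.03,.03,.165)),(W(421,421),(-.03+.06,.03,.165)),(np.array([283,273.]),(0,0,.165)),(W(291,253),(-.07,.095,.008)),(W(473,253),(.07,.095,.008)),(W(335,362),None)]
obs[1]=(W(313,420),(-.03,.03,.165))
def res(q,sep=0):
    r=[]
    for u,P in obs:
        if P is None:continue
        P=lens(q[3]) if isinstance(P,str) else np.array(P)
        r.append(proj("wrist",Rz(q[2])@P+[q[0],q[1],0],st)[0]-u)
    return np.array(r) if sep else np.ravel(r)
o=least_squares(res,q0);print(q0,o.x);print(res(o.x,1).round(1).tolist())
E
```

```text
[0.53749815 0.19033528 0.39964914]
13.4167 0.03208567696785265 59.43352818489075 [0.46589273 0.31320965 0.05083449]
14.5667 0.032080686035436144 [ 0.12310294  0.01717769 -0.93144048]
[ 0.58349194 -0.18462663 -0.28954698  1.57049714] [ 0.58345785 -0.18159082 -0.32100325  1.59216867]
[[-2.2, 1.4], [1.9, -0.5], [2.9, 0.7], [1.8, 1.1], [-4.7, -3.0], [-2.2, 0.1]]
```

Grasped: width 32 mm with the load felt. Now a better joint fit of the stand, then hover over the ring.

```bash
cat > fit.py <<'E'
from h import *
d=np.load("w2.npz");st=(d["p"],d["R"])
Tp=lambda u,v:(np.array([u,v])+.5)/4.444-.5+[275,125]
Sp=lambda u,v:(np.array([u-400,v])+.5)/4.444-.5+[225,140]
W=lambda u,v:(np.array([u,v])+.5)/2-.5+[100,40]
a,b,c,dd=(.03,.03,.165),(.03,-.03,.165),(-.03,.03,.165),(0,0,.165)
e,f,g=(.07,.095,0),(-.07,.095,0),(-.07,-.095,0)
obs=[("top",Tp(163,178),a),("top",Tp(250,200),b),("top",Tp(143,262),c),("top",Tp(195,231),dd),("top",Tp(90,128),e),("top",Tp(37,300),f),("top",Tp(277,368),g),("top",Tp(231,92),"L"),
("side",Sp(545,87),a),("side",Sp(615,132),c),("side",Sp(613,81),dd),("side",Sp(433,290),e),("side",Sp(580,395),f),("side",Sp(783,243),g),("side",Sp(479,125),"L"),
("wrist",W(538,395),"L"),("wrist",W(313,424),c),("wrist",W(421,424),a),("wrist",np.array([283,273.]),dd),("wrist",W(291,253),f),("wrist",W(473,253),e)]
def res(q,sep=0):
    r=[]
    for n,u,P in obs:
        if P=="L":P=lens(q[3])
        else:
            P=np.array(P,float)
            if P[2]==0:P=P+[q[4],q[5],.01]
        r.append(proj(n,Rz(q[2])@P+[q[0],q[1],0],st)[0]-u)
    return np.array(r) if sep else np.ravel(r)
o=least_squares(res,[.583,-.183,-.29,1.57,0,0],loss="soft_l1")
print(o.x.round(4),"sig",np.sqrt(np.diag(np.linalg.inv(o.jac.T@o.jac))).round(4))
for (n,u,P),r in zip(obs,res(o.x,1)):print(n,P,r.round(1))
np.save("stand.npy",o.x[:4])
E
python3 fit.py; python3 - <<'E'
from h import *
q=np.load("stand.npy");Rs=Rz(q[2])@np.array([[0,1,0],[1,0,0],[0,0,-1.]])
p=np.array([q[0],q[1],.27]);bot.move_ptp(p,Rs)
s=bot.read_state();st=(s["tcp_pos"],s["eef_rot"]);im=bot.snapshot("wrist")[:,:,::-1]
np.savez("w5.npz",p=st[0],R=st[1]);print(s["clock"],s["tcp_pos"])
t=bot.snapshot("side")[:,:,::-1]
cv2.imwrite("pics/w5.png",np.hstack([cv2.resize(im[150:350,180:380],(400,400),interpolation=cv2.INTER_CUBIC),cv2.resize(t[100:200,230:330],(400,400),interpolation=cv2.INTER_CUBIC)]))
print(proj("wrist",[q[0],q[1],.165],st),proj("side",[q[0],q[1],.165]))
E
```

```text
[ 0.5805 -0.1827 -0.2868  1.5852  0.0098  0.    ] sig [0.0007 0.0007 0.0084 0.0279 0.0015 0.0012]
top (0.03, 0.03, 0.165) [ 0.1 -0.3]
top (0.03, -0.03, 0.165) [-0.3  0.2]
top (-0.03, 0.03, 0.165) [-0.9 -0.2]
top (0, 0, 0.165) [-0.2  0. ]
top (0.07, 0.095, 0) [-0.7 -0.6]
top (-0.07, 0.095, 0) [-0.4  0.3]
top (-0.07, -0.095, 0) [0.1 0.7]
top L [-0.3 -0.8]
side (0.03, 0.03, 0.165) [-1.3 -1.8]
side (-0.03, 0.03, 0.165) [-1.1 -2.5]
side (0, 0, 0.165) [-0.6 -0.9]
side (0.07, 0.095, 0) [-1.1 -1. ]
side (-0.07, 0.095, 0) [-0.2 -0.8]
side (-0.07, -0.095, 0) [ 0.7 -0.8]
side L [0.9 0.9]
wrist L [1.  0.2]
wrist (-0.03, 0.03, 0.165) [-1.2 -0.1]
wrist (0.03, 0.03, 0.165) [-0.3 -0.1]
wrist (0, 0, 0.165) [-0.4  2.5]
wrist (-0.07, 0.095, 0) [-2.1 -0. ]
wrist (0.07, 0.095, 0) [0.7 0. ]
16.475 [ 0.58073794 -0.18149368  0.26986691]
[[285.61877925 202.13988593]] [[271.97047107 156.92740526]]
```

View pics/w5.png

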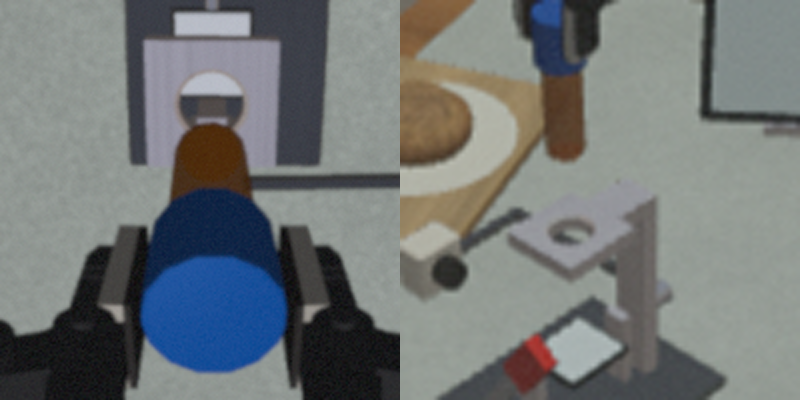

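Left: ring hole at crop (211,102), tube bottom edge at (211,123), stopper centre (214,313). The tube hangs straight, about 60 mm above the ring (side crop). I compare these with predictions.

```bash
python3 - <<'E'
from h import *
q=np.load("stand.npy");d=np.load("w5.npz");p,R=d["p"],d["R"];st=(p,R)
dz=.27-.0508
F=lambda u,v:(np.array([u,v])+.5)/2-.5+[180,150]
ph=np.linspace(0,6.283,200);circ=lambda c,r,z:np.c_[c[0]+r*np.cos(ph),c[1]+r*np.sin(ph),0*ph+z]
hb=proj("wrist",circ(p,.013,.008+dz-.0),st);print("bottom far rim row pred",hb[:,1].min(),hb[hb[:,1].argmin(),0],"obs",F(211,123))
h=proj("wrist",circ(q[:2],.015,.165),st);print("hole rows/cols",h.min(0),h.max(0),"obs",F(178,70),F(245,137))
s=proj("wrist",circ(p,.017,.109+dz),st);print("stopper top",s.min(0),s.max(0),"obs",F(142,255),F(286,371))
t=bot.read_state();print(t["tcp_pos"],t["clock"])
E
```

```text
bottom far rim row pred 208.76637168299433 285.02237753550463 obs [285.25 211.25]
hole rows/cols [268.97842391 185.99332176] [302.26144336 217.80887203] obs [268.75 184.75] [302.25 218.25]
stopper top [245.68052866 276.2605955 ] [323.18928577 338.33860812] obs [250.75 277.25] [322.75 335.25]
[ 0.58078008 -0.18140419  0.26993544] 16.575
```

```bash
python3 - <<'E'
from h import *
q=np.load("stand.npy");y=Rz(q[2])[:,1];T=np.array([q[0],q[1],0])+.0006*y
off=np.zeros(3);
def go(z,v=.08):
    bot.servo_line(T+off+[0,0,z],max_speed=v);s=bot.read_state();e=T+[0,0,z]-s["tcp_pos"];print(z,s["clock"],(e*1e3).round(1),np.round(s["force"],1));return e,np.array(s["force"])
e,_=go(.212);off[:2]+=e[:2];e,_=go(.212)
off[:2]+=e[:2]
ok=True
for z in(.200,.185,.165,.150,.1445):
    e,f=go(z)
    if f[2]>6 or np.hypot(*f[:2])>6:ok=False;break
im=bot.snapshot("side")[:,:,::-1];w=bot.snapshot("wrist")[:,:,::-1]
cv2.imwrite("pics/w6.png",np.hstack([cv2.resize(w[150:350,180:380],(400,400),interpolation=cv2.INTER_CUBIC),cv2.resize(im[100:200,230:330],(400,400),interpolation=cv2.INTER_CUBIC)]));print(ok)
E
```

```text
0.212 17.45 [-0.3  0.2 -0.6] [ 0.1  0.3 -0.4]
0.212 17.7 [ 0.  -0.1 -0.8] [-1.  -0.5  0.1]
0.2 18.0 [ 0.9 -0.3  1.5] [ 0.6  0.7 -1.2]
0.185 18.3333 [ 0.9 -0.3  1.4] [-0.2 -0.1 -0.9]
0.165 18.7333 [ 0.8 -0.3  1.2] [-0.5 -0.3 -0.4]
0.15 19.0667 [ 0.8 -0.4  1.2] [-0.3 -0.4 -1. ]
0.1445 19.3167 [ 0.5 -0.2  0.4] [-0.4 -1.4 -0.5]
True
```

View pics/w6.png

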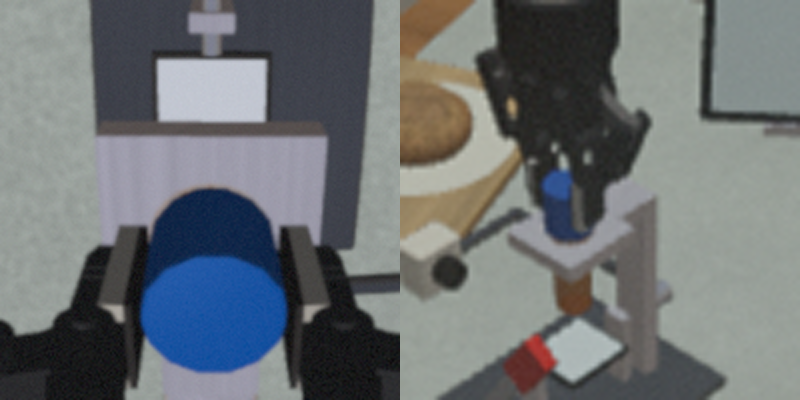

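The tube is in the hole and the stopper is just above the ring (side view). I seat it, release it, and pre-check the lever poses.

```bash
cat >> h.py <<'E'
TIP=.035;HP=np.array([0,0,bot.hold_point_z-TIP])
def lever_pose(q,a,r=.085,sgn=1,dy=0):
    Rw=Rz(q[2])@Ry(a)@np.diag([sgn,-sgn,-1.])
    g=Rz(q[2])@np.array([r*np.sin(a),.085+dy,.06+r*np.cos(a)])+[q[0],q[1],0]
    return g-Rw@HP,Rw
E
python3 - <<'E'
from h import *
q=np.load("stand.npy");s=bot.read_state();p=np.array(s["tcp_pos"])
T=p.copy();T[2]=.1425;bot.servo_line(T,max_speed=.04);print(bot.read_state()["force"])
bot.gripper_open();s=bot.read_state();print(s["clock"],s["grip_width"])
T[2]=.27;bot.servo_line(T,max_speed=.2)
s=bot.read_state();st=(s["tcp_pos"],s["eef_rot"]);print(s["clock"],s["tcp_pos"])
im=bot.snapshot("wrist")[:,:,::-1];np.savez("w7.npz",p=st[0],R=st[1])
side=bot.snapshot("side")[:,:,::-1]
cv2.imwrite("pics/w7.png",np.hstack([cv2.resize(im[80:340,160:420],(400,400),interpolation=cv2.INTER_CUBIC),cv2.resize(side[100:200,230:330],(400,400),interpolation=cv2.INTER_CUBIC)]))
for sgn in(1,-1):
  for a,r in((-.6,.19),(-.6,.085),(-.2,.085),(.19,.085)):
    P,R=lever_pose(q,a,r,sgn);j=bot.ik(P,R);print(sgn,a,r,P.round(3),None if j is None else np.round(j,0))
E
```

```text
[ 0.09561296 -0.12153846 -0.17893664]
20.2333 0.08548879794499381
21.025 [ 0.58010104 -0.18189678  0.2685507 ]
1 -0.6 0.19 [ 0.531 -0.079  0.172] [-13. -22. 112.  -2.  56.  94.]
1 -0.6 0.085 [ 0.588 -0.096  0.086] [-14.  -9. 113.  -2.  42.  94.]
1 -0.2 0.085 [ 0.599 -0.099  0.091] [-15.   6.  90.  -0.  72.  92.]
1 0.19 0.085 [ 0.61  -0.103  0.091] [-15.  25.  67.   0.  99.  91.]
-1 -0.6 0.19 [ 0.531 -0.079  0.172] [-13. -22. 112.  -2.  56. -86.]
-1 -0.6 0.085 [ 0.588 -0.096  0.086] [-14.  -9. 113.  -2.  42. -86.]
-1 -0.2 0.085 [ 0.599 -0.099  0.091] [-15.   6.  90.  -0.  72. -88.]
-1 0.19 0.085 [ 0.61  -0.103  0.091] [-15.  25.  67.   0.  99. -89.]
```

View pics/w7.png

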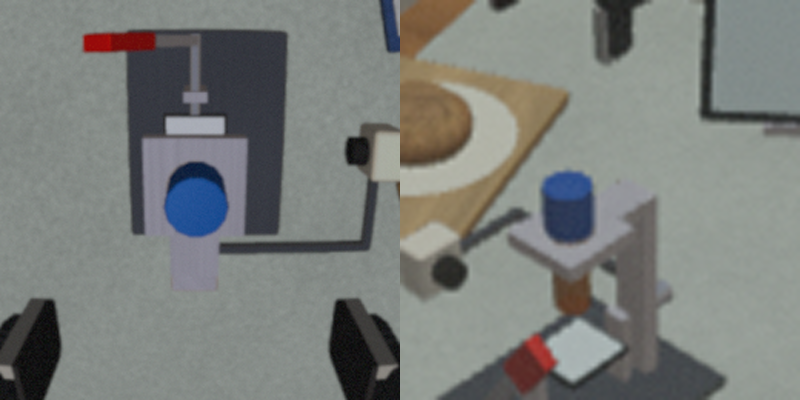

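The tube hangs seated in the ring (stopper flush, side view) and the hand is clear. In the crop the lever's red grip spans (83,42) to (154,41) and the lens front is at (346,151). I use these numerically to refine the stand.

```bash
cat > fit2.py <<'E'
import runpy,sys
from h import *
m=runpy.run_path("fit.py");o=m["o"];obs=m["obs"]
d=np.load("w7.npz");s7=(d["p"],d["R"])
V=lambda u,v:(np.array([u,v])+.5)*.65-.5+[160,80]
L7=V(346,151)
c7=[(V(143,138),(-.03,.03,.165)),(V(247,138),(.03,.03,.165)),(V(143,234),(-.03,-.03,.165))]
def res(q):
    S=lambda P:Rz(q[2])@np.array(P)+[q[0],q[1],0]
    r=[m["res"](q),proj("wrist",S(lens(q[3])),s7)[0]-L7]+[proj("wrist",S(P),s7)[0]-u for u,P in c7]
    return np.concatenate(r)
o2=least_squares(res,o.x,loss="soft_l1");q=o2.x
print("refit",q.round(4));print(res(q)[-8:].round(1))
S=lambda P:Rz(q[2])@np.array(P)+[q[0],q[1],0]
for r in(.065,.105):print("lever",r,proj("wrist",S(lever(0,r)),s7)[0].round(1))
print("obs",V(154,41),V(83,42))
print("lens sens", [proj("wrist",S(lens(t)),s7)[0].round(1).tolist() for t in(1.4,1.5,1.6)],L7)
for n in("top","side"):
    print(n,[proj(n,S(lens(t)))[0].round(1).tolist() for t in(1.4,1.5,1.6)],[u for k,u,P in obs if k==n and P=="L"])
np.save("stand2.npy",q[:4])
E
python3 fit2.py | sed -n '/refit/,$p'
```

```text
refit [ 5.801e-01 -1.826e-01 -2.942e-01  1.608e+00  9.600e-03  1.000e-04]
[ 1.4 -0.5 -0.9 -0.6  0.1 -0.1  0.7  0.6]
lever 0.065 [250.  105.8]
lever 0.105 [221.4 106.6]
obs [259.925 106.475] [213.775 107.125]
lens sens [[391.1, 182.4], [389.2, 180.0], [386.4, 177.7]] [384.725 177.975]
top [[327.0, 143.7], [326.8, 144.1], [326.4, 144.9]] [array([326.59270927, 145.31458146])]
side [[243.4, 162.6], [243.4, 165.7], [243.7, 169.1]] [array([242.38928893, 167.74032403])]
```

```bash
python3 - <<'E'
from h import *
q=np.load("stand2.npy")
P,R=lever_pose(q,-.6,.26,-1);bot.move_ptp(P,R)
P,R=lever_pose(q,-.6,.19,-1);bot.servo_line(P,max_speed=.15)
s=bot.read_state();st=(s["tcp_pos"],s["eef_rot"]);im=bot.snapshot("wrist")[:,:,::-1];np.savez("w8.npz",p=st[0],R=st[1]);cv2.imwrite("pics/w8.png",im)
print(s["clock"],np.round(s["tcp_pos"]-P,4))
S=lambda P:Rz(q[2])@np.array(P)+[q[0],q[1],0]
for t in(1.4,1.5,1.6,1.65):print(t,proj("wrist",S(lens(t)),st)[0].round(1))
print("lever",proj("wrist",[S(lever(0,.065)),S(lever(0,.105)),S(lever(0))],st).round(1).tolist())
c=im.astype(int);m=((c[:,:,2]-c[:,:,:2].max(2))>50).astype(np.uint8);n,l,Q,C=cv2.connectedComponentsWithStats(m)
for i in range(1,n):
    if Q[i,4]>100:print("red",Q[i],C[i])
u,v=proj("wrist",S(lens(1.57)),st)[0].astype(int);print(u,v)
g=im.max(2)[max(v-16,0):v+17,u-18:u+19]
for k,r in enumerate(g):print(max(v-16,0)+k,"".join(" .:-=+*#%@"[9-min(9,int(x)//26)] for x in r))
E
```

```text
22.9917 [ 0.0005 -0.0003  0.0005]
1.4 [219.4 265.9]
1.5 [220.6 258. ]
1.6 [221.6 249.8]
1.65 [222.1 245.6]
lever [[285.1, 210.5], [284.9, 229.2], [285.0, 219.1]]
red [275 195  17  48 740] [283.30945946 219.5472973 ]
red [ 393  199   40   69 1553] [412.85061172 231.34513844]
221 252
236 ##*+======-=-=-=======--=-=--=-==-===
237 ##*+=========---========--==---======
238 ##*+=========-=========-==========-==
239 ##*+=====--==-=========-=======--=-==
240 ##*+=====--=-========================
241 ##*++================================
242 ##**+++=========+++++++==============
243 ##*****+++++++***#####**+++++++++++==
244 ##******+++++*#%%%%@%%%##**+++++++++=
245 ##******++++*#%%@@@@@@%%%#*++++++++++
246 #**+****+++*#%%@@@@@%%@@@%#*+++++++++
247 #*+++***+++#%%%@@%@%@@@%@@%*++++++++*
248 #*==++**++*#%@@@@%@@%@@@@%%#*++++++**
249 #+===+++++*%%@%@@%@@@@@@@@%#*++++++**
250 #+===+++++*%@@@@@@%%@@@@@%%%*++++++**
251 *+====++++*%@@%@@@@@@%@@@%%%#*+++++**
252 *+=====+++*%%@@%@@%@%%@@@@@%#*+++++**
253 *+=====+++*#%@@@@@%%@@@@@@@%#*+++++**
254 *++++==+++*#%@@@@@%@@%@%@@@@#*+++++**
255 #*****+++++*#@@@@@%@%@@@@@@@#*+++++**
256 ******+++++*#%@@%@@@@@@@@@@%#*+++++**
257 ++++++++++++*%%%@@%@@@@%%@@%#*+++++**
258 +++++++++*++*#%%%%@@@%%@@@%#*++++++**
259 ++++++++***++*#%@%%@%%%@%%#*+++++++**
260 ++++++++***+++*%%%%%%%%%%#*+++++++***
261 ++++++++***++++*#%%%%%%##*++++++++***
262 ++++++++*#**++++***###**++++++++++***
263 ++++++++*##*++++++++++++++++++++++***
264 ++++++++*##**+++++++++++++++++++++***
265 ++++++++*##**++===++++++++++++++++***
266 ++++++++*###*+==================++***
267 +++++++**###*+=--------=-=========+**
268 +++++++*#####*=------------------=+**
```

The lens blob is centred at (222,252.5), which gives a camera arm angle of about 1.56–1.57 rad. All views together give about 1.57, so the tilt target is 0.785. The lever blob sits about 1 mm to -y of the prediction. I grasp and swing.

```bash
python3 - <<'E'
from h import *
q=np.load("stand2.npy");dy=-.001
P,R=lever_pose(q,-.6,.19,-1,dy);bot.servo_line(P,max_speed=.1)
P,R=lever_pose(q,-.6,.085,-1,dy);bot.servo_line(P,rot=R,max_speed=.12)
s=bot.read_state();print(s["clock"],((s["tcp_pos"]-P)*1e3).round(1),np.round(s["force"],1))
bot.close();s=bot.read_state();print(s["clock"],s["grip_width"],s["grasp_force"],np.round(s["force"],1))
if s["grip_width"]>.007:
    for t in np.linspace(0,.785,9)[1:]:
        P,R=lever_pose(q,t-.6,.085,-1,dy);bot.servo_line(P,rot=R,max_speed=.06)
        s=bot.read_state();print(round(t,3),s["clock"],((s["tcp_pos"]-P)*1e3).round(1),np.round(s["force"],1),round(s["grip_width"],4))
    bot.sleep(.3);s=bot.read_state()
    Rl=Rz(q[2]).T@np.array(s["eef_rot"]);g=Rz(q[2]).T@(np.array(s["tcp_pos"])+np.array(s["eef_rot"])@HP-[q[0],q[1],.06])
    print("tool tilt",np.arctan2(-Rl[0,2],-Rl[2,2])+.6,"pos tilt",np.arctan2(g[0],g[2])+.6,"r",np.hypot(g[0],g[2]),s["force"],s["wrist_torque"])
    cv2.imwrite("pics/end_w.png",bot.snapshot("wrist")[:,:,::-1])
E
```

```text
24.3167 [ 0.3 -0.   0.8] [-0.5 -0.1  0.8]
24.975 0.011544210401413105 58.57305407524109 [-3.2 -3.6  2.7]
0.098 25.2333 [-1.1 -0.9 -0.5] [-6.8 -1.7  3.9] 0.0116
0.196 25.4833 [-2.4 -0.4 -2. ] [-8.6 -1.8  1.3] 0.0115
0.294 25.7333 [-2.6 -0.3 -2.6] [-7.6 -2.6 -1.2] 0.0112
0.392 25.9833 [-2.7 -0.3 -3. ] [-6.7 -2.  -3.3] 0.0116
0.491 26.2333 [-2.2 -0.4 -3.3] [-6.  -3.5 -5.1] 0.0113
0.589 26.4833 [-2.1 -0.4 -3.8] [-6.  -2.9 -7.6] 0.0116
0.687 26.7333 [-1.9 -0.4 -4.4] [-5.8 -2.8 -7.9] 0.0113
0.785 26.9833 [-1.8 -0.4 -5.2] [ -6.7  -3.1 -11.2] 0.0112
tool tilt 0.7886018751731422 pos tilt 0.7766563146745943 r 0.07962747380132593 [ -5.591686    -2.50707667 -13.27943902] [-0.29621902  0.3070746   0.26495308]
```

The swing is done. Tool rotation gives 0.789 and hand position gives 0.777, both within about 0.01 of the 0.785 target. Before handing in I check numerically that the tube still hangs and the lever is held.

```bash
python3 - <<'E'
from h import *
b=cv2.imread("pics/w7.png")[:,400:];b=cv2.resize(b,(100,100),interpolation=cv2.INTER_AREA)
s=bot.snapshot("side")[:,:,::-1];a=s[100:200,230:330]
for im in(b,a):
    c=im.astype(int);m=(c[:,:,0]-c[:,:,1:].max(2))>45;y,x=np.nonzero(m);print(m.sum(),x.mean() if m.any() else 0,y.mean() if m.any() else 0, y.max() if m.any() else 0)
# lens moved? dark patch centroid
for im in(b,a):
    p=im.max(2)[58:76,2:22];y,x=np.nonzero(p<60);print(len(x),x.mean() if len(x) else 0,y.mean() if len(x) else 0)
t=bot.read_state();print(t["clock"],t["grip_width"],t["grasp_force"],np.round(t["force"],1))
E
```

```text
69 41.56521739130435 46.11594202898551 49
70 41.5 46.08571428571429 49
44 9.886363636363637 9.590909090909092
277 8.902527075812275 7.176895306859206
27.3833 0.010950471702704759 60.53691029548645 [ -4.7  -3.2 -13.1]
```

```bash
python3 - <<'E'
from h import *
q=np.load("stand2.npy");s=bot.read_state();st=(s["tcp_pos"],s["eef_rot"])
S=lambda P:Rz(q[2])@np.array(P)+[q[0],q[1],0]
for t in(1.5,1.57,1.64):print("wrist",proj("wrist",S(lens(t)),st)[0].round(1))
im=bot.snapshot("top")[:,:,::-1];o=cv2.imread("pics/top0.png")
d=np.abs(im.astype(int)-o).max(2)
print("camera region diff",d[130:152,320:340].max(),"mean",d[130:152,320:340].mean(), "bg",d[100:120,180:240].mean())
c=[((x[:,:,0].astype(int)-x[:,:,1:].max(2))>50) for x in(im[150:215,275:360],)][0];y,x=np.nonzero(c);print(len(x))
E
```

```text
wrist [181.6 386. ]
wrist [184.5 380.1]
wrist [187.2 373.9]
camera region diff 101 mean 18.488636363636363 bg 8.865
92
```

```bash
python3 - <<'E'
from h import *
im=bot.snapshot("top")[:,:,::-1];o=cv2.imread("pics/top0.png")
for k in range(128,158):print(k," ".join("".join(" .:-=+*#%@"[9-min(9,int(x)//26)] for x in A.max(2)[k,316:350]) for A in(o,im)))
E
```

```text
128 ++++++++++++++++++++++++++#*+++++* ###########*++++++===+++++*+++++++
129 +++++++++*++++++++++++++++*++*++++ #########%%*+=++++=+++++++*+++++++
130 +++++++++===++++++++++++++*+++++++ ##########*==+++++++++=+++*+++++++
131 +++++++++=======++++++++++*+++++** *########%*--====++++====+*++++++*
132 +++++++++==========+++++++******** *#######%#=------===++===++*******
133 ++++++++=============+++++++++++++ ########%*----------=++==+++++++++
134 +++++++*=============*++++++++++++ ########%*----------=+++++++++++++
135 ++++++++=============+++++++++++++ #######%#=----------=+++++++++++++
136 ++++++++============++++++++++++++ #######%*----------=++++++++++++++
137 ++++++++============++++++++++++++ #######%*----------=++++++++=+=+++
138 ++++++***+==========**++++++++++++ ######%%#+==-------=++++++===+++++
139 ++++++####**++=====+###**+++++++++ ######%%##**+==---=+##**++====++++
140 ++++++*#%%%%%#**+=+#%%%###**++++++ ######%#%%%%##*++==#%%###**+++++++
141 ++++++++%@@@@@%#***##%%%%%%###*+++ ######*+%@@@@@%#***##%%%%####**+++
142 ++++++++%@@@@@@%#*++++*#%%%%%%%##* ######++%@@@@@@%**++++*##
[... 419 characters left out ...]
###*========+++===++=+++=+++++++++
149 ++++++++++++++++++++++++++++++++++ ###*====+=+++++===+==+=+==++++++++
150 ++++++++++++++++++++++++++++++++++ ##*+=++====+=++===++=====+++++++++
151 ++++++++++++++++++++++++++++++++++ ##*+=++=+==+=+++++=======+++++++++
152 ++++++++++++++++++++++++++++++++++ ##*+===+====++=++=+==++=+==+++++++
153 ++++++++++++++++++++++++++++++++++ ##*=========++++++++=++++==+=+++++
154 ++++++++++++++++++++++++++++++++++ #*+====+++==+=++=++++++++=++=====+
155 +++++++++++++++++++++++++++++++++* #*+=====++===++++===++====++=++++*
156 +++++++++++++++++++++++++++++++++# #*+==++=++++=+=====++======++++++#
157 +++++++++++++++++++++++++++++++++% #*+=+++++++============+===++++=+#
```

The little camera hasn't moved: its lens is in the same pixels, and the difference came from the arm covering part of the view. The tube hangs free and the lever is held, so I hand in.

```bash
python3 -c "
from workcell import bot
print(bot.finish_job())"
```

```text
the job is handed in; nothing more can be done
None
```

I've handed the job in: the blue tube hangs free in the ring, and the fingers hold the lever at about 0.78 rad mirror tilt, half the camera arm's measured 1.57 rad (good to about 0.03); I couldn't see the little camera's view, so the dot's centring rests on that measurement.

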